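# Swing the ball tray round over the scoop

### The arm

A 6-joint arm with a two-finger parallel gripper is mounted at the origin on a cart in front of the work surface, level with it; the furniture and walls round the work are solid. World frame = base frame: x ahead of the robot, y to its left, z up, the work surface at z = 0. Lengths are in mm, angles in rad, forces in N, time in s.
With the tool pointing down it reaches from about 250 to 725 mm from the base axis. Payload 4 kg.
Tool frame: the origin (TCP) lies midway between the tips of the shut fingers; the grasp point (between the pads) lies 19 mm behind it (arm.pinch_z is the z of the grasp point in the tool frame, in mm); z points along the fingers, y is the line along which they close (so a half turn about z gives the same grasp; the last joint's range is limited). The gripper opens to 85 mm and grips with 20 to 120 N. Pads are 22 mm wide; open, the fingers measure 114 mm over their backs; the gripper's body (76 mm by 85 mm) begins 54 mm behind the grasp point. The pads swing forward as they close: fully open they stand 13 mm farther back than shut.
Start: joints at [1.208, 0.241, 0.005, 1.335, 0, 1.571], TCP at [177.445, 467.454, 231.306] pointing down, gripper open.
Joint ranges: [-2.72, 2.72], [-1.05, 1.87], [-1.09, 1.28], [-1.99, 2.15], [-1.42, 1.44], [-3.14, 3.14]. Speed limits (rad/s): [2.79, 2.79, 3.14, 3.14, 3.14, 3.14].

### API

Orientations are given as a rotation vector (axis times angle).
In Python, from rig import arm gives the robot as it stands.
- The arm moves only by the shell command python3 -m jog 'ROWS' [FORCE]. ROWS is text: rows parted by semicolons, each of 7 numbers parted by spaces: the turn, a rotation vector about the tool's x, y, z in degrees, then the shift along the tool's x, y, z in m, then the opening, from 0 (shut) to 1 (fully open). In form: rx ry rz dx dy dz jaw; .... A call has 1 to 12 rows; each row shifts and turns the commanded pose from where the row before left it, along the tool's axes as they then stand; what a row does not reach is not made up. A row lasts 1/12 s, in which the tool goes at most 41.7 mm and 7.16 degrees, less where a joint would pass 70% of its speed; a pose out of reach is approached as far as the arm can. A call is refused whole if a number of a shift passes 0.0417 or a number of a turn 7.16, either way. A call with a gripper value outside its range is refused whole. The fingers move at their own pace and stop on an object; FORCE is the grip in N (left out, the last holds). Time passes only in rows, so rows that do not move let the fingers close. It gives the time, the measured TCP pose, the force, the opening and the grip force at its end, in the units of the state.
- arm.get_obs(): the state, without advancing time (a new reading comes with each control period).
- arm.read_camera(name): name is "scene" or "top"; returns a dict with "pixels" (420x560x3 uint8, red, green, blue), "fov_y" (degrees; the focal length in pixels is half the picture's height over the tangent of half this angle, whatever the lens; pixels are square), "cx", "cy" (the principal point, pixels), "k1" (the pictures are not rectified: a ray, as slopes to the right and down, at radius r is drawn at 1 + k1 r^2 times it, then the intrinsics apply), "world_from_camera" (4x4, takes a point from camera to world coordinates). Camera axes: x right, y up, looking along -z (the intrinsics and any distortion apply to the point x, -y, -z); pixel columns grow to the right and rows downward; lengths in mm; the calibration is good to about 2 mm. A picture is of the moment at which its call begins. There is no depth.
- arm.sign_off(): hands the job in; it is judged then, once.
Trained networks look in a picture, given as the dict that the camera call returned (one of the last four; its "shot" number tells which), for a name from the list of things; names that differ only in an ending like _2 or _b are one class to them, and where a whole thing is asked for, a point or a joint stands for the part that bears it (a point fixed in the world has none). Each returns a list of dicts, best first, with "p" (0 to 1); they miss things now and then, are a little off and sometimes report something else, mostly with a low value. They report only what shows in the picture. A call takes as long as a camera call. They do not tell look-alikes from the thing itself.
- arm.boxes_of(picture, name): "at" ([column, row] in pixels, amid what is visible of it).
- arm.pinpoint(picture, name): "at" ([column, row] in pixels: a listed point, or the origin of a listed thing).
The state is a dict: "time_s": time; "joint_pos": joint angles; "qd": joint speeds; "effort": joint torques, N m; "eef_pos": TCP position; "orientation": TCP orientation; "contact_force": force on the tool from outside, world axes, zero at the start; "wrist_torque": the same for the moment, N m; "width": finger opening in mm; "grasp_force": force on a finger pad.
Only numpy, scipy, OpenCV 4.12 (cv2) and the standard library are available. Lean on these libraries where they do the work, as an engineer would, in place of code of your own. Each camera call takes 0.05 s, during which the arm holds its last target. There are 200 camera calls.

### The job

Get the blue tray with the loose steel ball ready for tipping into the white scoop: first stand the green bottle upright on the table, released, at least 20 cm from the middle of the cork mat. Then lift the tray off the mat by its black handle bar and turn it level through a quarter turn, square across the mat, so that its spout is right over the scoop's bowl, with the ball always inside the yellow ring and the scoop and small things left where they are. Finish still holding the tray, level and still, clear above the scoop's rim but less than 10 cm above it; do not tip it or put it down.

Things in the scene. Friction and masses are not known exactly. Their poses are not given: they have to be found in the camera images.
- mat: Cork mat fixed to the table, 220 x 110 x 3 mm, long side along its x. Origin: centre of its underside, on the table (z = 0). It may lie turned by up to 0.4 rad.
- tray: Blue oblong tray 168 x 88 x 30 mm, 0.3 kg, loose, lying lengthwise on the mat (within 0.05 rad), spout away from the robot at the start. Origin: centre of its underside; x along its length to the spout, z up. Spout end 107 mm, other end 85 mm from the origin. Black handle bar arched across its y. A yellow ring of 20 mm radius is drawn on the floor round the middle.
- tray_handle (a point): Centre of the black handle bar, 95 mm straight above the tray's underside centre. The bar runs along the tray's y between two uprights at y = +-47 mm, is 10 mm thick along the tray's x (close the fingers along x) and 20 mm high (10 mm above and below this point). Centre of gravity about 70 mm below, within 3 mm to the side.
- tray_spout (a point): Point on the bed of the open spout (35 mm wide), 100 mm from the tray's origin along its x, 18 mm above its underside; the spout's own underside is 15 mm above the tray's.
- tray_seat (a point): Where the ball's centre is when it rests in the middle: 17 mm above the tray's underside. The floor slopes down to the middle, about 8 degrees along x and 13 degrees along y, so the ball stays there while the tray is level and moved gently.
- ball_center (a point): Centre of the loose steel ball, diameter 22 mm, 44 g, resting in the middle of the tray at the start.
- bottle: Green plastic bottle with a white cap, standing upright beside one long side of the tray (left or right), about 100 mm from the mat's middle line. Body 47 mm (its x) x 58 mm (its y), straight sides up to 162 mm; cap 32 mm wide from 162 to 186 mm. 0.36 to 0.58 kg. Origin: centre of its underside. Table clear for it round x = 0.45, y = -0.32 and y = +0.32.
- scoop: White soap scoop on the table on the other side of the tray from the bottle, loose, 30 g. Round bowl 62 mm across, 47 mm high; flat handle at rim height pointing away from the robot. Origin: on the table, middle of its 131 mm length; bowl centre 35 mm along its y, handle along -y. To be left where it is.
- scoop_bowl (a point): Centre of the mouth of the scoop's bowl, 47 mm above the table.
- spool: Bystander: wooden spool of blue thread, 28 mm wide, 37 mm high, to the right of the work. Origin: centre of its underside.
- knob: Bystander: white spare knob, 44 mm wide, 26 mm high, to the left of the work. Origin: centre of its underside.
Mind the look-alikes: they are no part of the job. Several things look just like the scoop: the one meant starts farthest to the robot's left.

How it is judged:
By the outcome, as a careful person would: the job done as asked, in the order asked, and still so for the second after the job is handed in, while the arm keeps its last pose, push and grip.
It also fails if it takes over 59 s, if anything falls off the work surface, if the arm or the gripper's body presses on something with over 40 N, if the wrist force passes 120 N, or if a joint passes its speed limit or range.

## Working session

There is one attempt and no reset: what is moved stays moved. The work goes in short steps, Python scripts to look and compute and a shell command to move; the robot and the scene stay as the last step left them, time stands still between calls to the robot, and variables do not carry over. Pictures are saved under pics/ and viewed, at most 10 in all, crops included, and the job is handed in when it is done.

```bash
mkdir -p pics; ls; cat > h.py <<'E'
import numpy as np, cv2
from rig import arm
def ray(P,at):
    f=210/np.tan(np.radians(P["fov_y"])/2)
    if np.ndim(P["pixels"])!=3: raise 0
    K=np.array([[f,0,P["cx"]],[0,f,P["cy"]],[0,0,1.]])
    u=cv2.undistortPoints(np.array([[at]],float),K,np.array([P["k1"],0,0,0,0.]))[0,0]
    T=np.array(P["world_from_camera"]);d=T[:3,:3]@np.array([u[0],-u[1],-1]);return T[:3,3],d/np.linalg.norm(d)
def atz(P,at,z):
    o,d=ray(P,at);return o+d*(z-o[2])/d[2]
def tri(rays):
    A=np.zeros((3,3));b=np.zeros(3)
    for o,d in rays:
        M=np.eye(3)-np.outer(d,d);A+=M;b+=M@o
    x=np.linalg.solve(A,b);return x,[np.linalg.norm(np.cross(x-o,d)) for o,d in rays]
def proj(P,X):
    f=210/np.tan(np.radians(P["fov_y"])/2);T=np.linalg.inv(np.array(P["world_from_camera"]))
    c=T[:3,:3]@np.array(X,float)+T[:3,3];s=np.array([c[0],-c[1]])/-c[2];return s*(1+P["k1"]*(s@s))*f+[P["cx"],P["cy"]]
E
python3 - <<'E'
from h import *
np.set_printoptions(precision=1,suppress=True)
Z=dict(mat=0,tray=3,tray_handle=98,tray_spout=21,ball_center=20,bottle=0,scoop=0,scoop_bowl=47,spool=0,knob=0)
for c in("scene","top"):
    P=arm.read_camera(c);cv2.imwrite(f"pics/{c}0.png",P["pixels"][:,:,::-1])
    print(c,P["fov_y"],P["k1"],np.array(P["world_from_camera"]))
    for n,z in Z.items():
        print(n,[(np.round(d["at"]).astype(int).tolist(),round(d["p"],2),atz(P,d["at"],z)[:2].round().tolist()) for d in arm.pinpoint(P,n)][:7])
o=arm.get_obs();print(o)
E
```

```text
pics
scene 44.68192986043477 -0.09685143126394967 [[   1.     0.1   -0.2  442. ]
 [  -0.2    0.6   -0.8 -897.8]
 [  -0.     0.8    0.6  767.7]
 [   0.     0.     0.     1. ]]
mat [([221, 273], 0.75, [478.0, -58.0])]
tray [([221, 270], 0.62, [478.0, -53.0]), ([258, 247], 0.41, [572.0, 7.0])]
tray_handle [([214, 239], 0.66, [472.0, -59.0])]
tray_spout [([257, 249], 0.84, [566.0, -21.0]), ([212, 241], 0.26, [471.0, 31.0])]
ball_center [([219, 268], 0.55, [473.0, -66.0])]
bottle [([260, 290], 0.88, [553.0, -132.0])]
scoop [([213, 239], 0.92, [474.0, 62.0]), ([324, 254], 0.72, [716.0, -51.0]), ([259, 288], 0.24, [551.0, -124.0])]
scoop_bowl [([200, 228], 0.7, [447.0, 52.0]), ([320, 248], 0.62, [696.0, -80.0])]
spool [([303, 352], 0.54, [600.0, -309.0])]
knob [([238, 173], 0.69, [576.0, 344.0])]
top 48.45614869814364 -0.10085832435992557 [[   0.     1.    -0.1  535.6]
 [  -1.     0.    -0.     1.9]
 [  -0.     0.1    1.  1135.8]
 [   0.     0.     0.     1. ]]
mat []
tray [([302, 265], 0.57, [483.0, -47.0]), ([306, 268], 0.43, [475.0, -57.0])]
tray_handle [([305, 270], 0.69, [475.0, -49.0]
[... 265 characters left out ...]
, 173], 0.9, [707.0, -52.0]), ([257, 266], 0.77, [480.0, 63.0])]
scoop_bowl [([264, 284], 0.95, [441.0, 43.0]), ([316, 173], 0.61, [700.0, -79.0]), ([333, 234], 0.48, [556.0, -116.0])]
spool [([259, 268], 0.63, [476.0, 58.0]), ([403, 212], 0.52, [611.0, -294.0])]
knob [([149, 226], 0.63, [578.0, 329.0])]
{'time_s': 1.1, 'joint_pos': array([ 1.2,  0.2,  0. ,  1.3, -0. ,  1.6]), 'qd': array([ 0.,  0., -0., -0., -0.,  0.]), 'effort': array([  0. , -37.2,  25.3,   0. ,  -0. ,  -0. ]), 'eef_pos': array([177.4, 467.4, 231.3]), 'orientation': array([ 0.6,  3.1, -0. ]), 'contact_force': array([ 0.2, -0.4, -0.1]), 'wrist_torque': array([-0., -0., -0.]), 'grasp_force': 0.0, 'width': 85.37726878216326}
```

View pictures.

View pics/scene0.png

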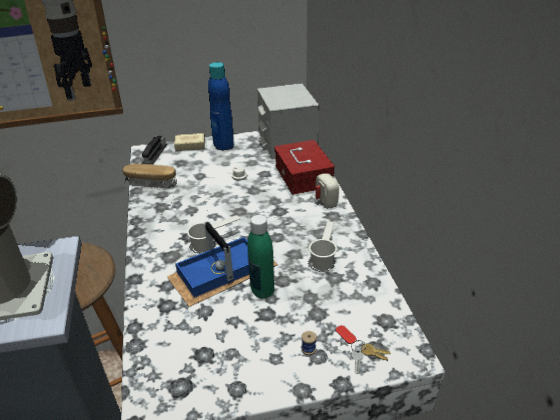

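View pics/top0.png

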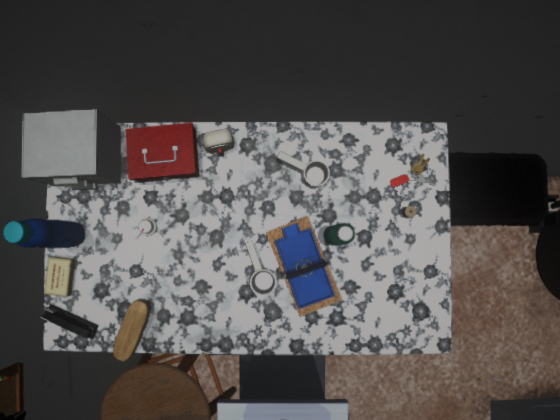

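Scene view: tray about (220,268), the bottle beside it at (260,260), and two scoops, bowls at (200,235) and (322,255). Top view: those two bowls are at (262,282) and (316,173). Bowl (262,282) lies at y≈+43 mm and the other at y≈-80 mm, so the former, farther left and across the tray from the bottle, is the one meant. I'll confirm it in an enlarged crop and triangulate.

```bash
python3 - <<'E'
from h import *
np.set_printoptions(precision=1,suppress=True)
S=arm.read_camera("scene");T=arm.read_camera("top")
for n,g in dict(mat=(478,-55,0),tray=(478,-52,3),tray_handle=(474,-54,98),tray_spout=(570,-19,21),ball_center=(477,-60,20),bottle=(553,-129,0),scoop=(477,62,0),scoop_bowl=(444,47,47),spool=(605,-300,0),knob=(577,336,0)).items():
    r=[]
    for P in(S,T):
        q=proj(P,g);c=[d for d in arm.pinpoint(P,n) if np.hypot(*(d["at"]-q))<12]
        if c:r.append(ray(P,min(c,key=lambda d:np.hypot(*(d["at"]-q)))["at"]))
    if len(r)==2:print(n,*tri(r))
    else:print(n,"views",len(r))
I=T["pixels"][140:340,220:370,::-1];I=cv2.resize(I,None,fx=3,fy=3,interpolation=cv2.INTER_CUBIC)
J=cv2.resize(S["pixels"][200:320,160:280,::-1],None,fx=2.9,fy=2.9,interpolation=cv2.INTER_CUBIC)
C=np.zeros((600,800,3),np.uint8);C[:600,:450]=I;C[:348,450:798]=J;cv2.imwrite("pics/crop1.png",C)
E
```

```text
mat views 1
tray [472.2 -48.5  -8. ] [np.float64(3.3525835090322067), np.float64(3.35258350903212)]
tray_handle [476.5 -48.9  89.9] [np.float64(0.763476160047817), np.float64(0.7634761600479373)]
tray_spout [572.6 -18.9  19.4] [np.float64(0.6453419808712139), np.float64(0.6453419808713156)]
ball_center [478.4 -53.7  14.7] [np.float64(3.7520266914624982), np.float64(3.752026691462556)]
bottle views 1
scoop [477.2  64.7  -4.6] [np.float64(3.4301038123692837), np.float64(3.430103812369412)]
scoop_bowl views 1
spool [ 611.1 -297.1   -6.4] [np.float64(0.499880277389281), np.float64(0.49988027738949536)]
knob [575.3 328.7   2.4] [np.float64(2.008297234493643), np.float64(2.0082972344939463)]
```

View pics/crop1.png

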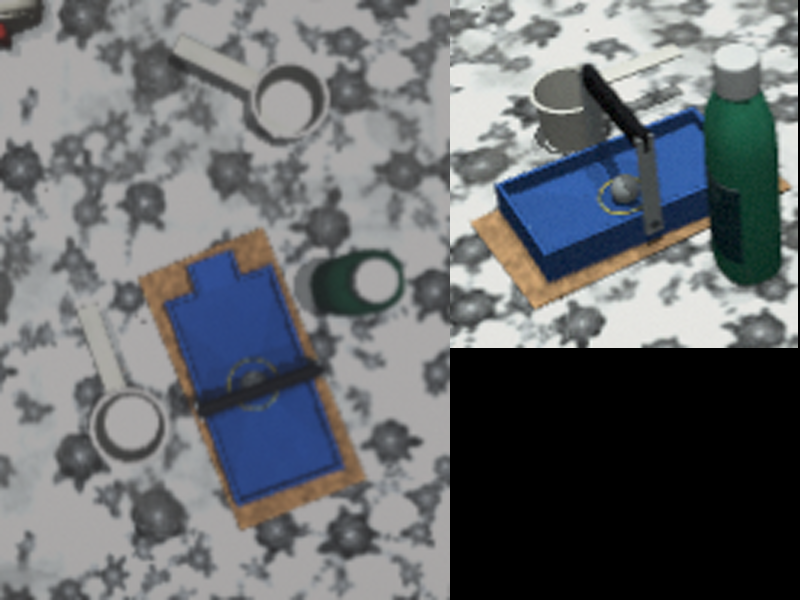

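The crop confirms it: the left scoop (bowl at crop (130,425)) is across the tray from the bottle (cap at crop (378,280)). The other scoop (288,100) is the look-alike. Next I'll refine the positions from image features.

```bash
python3 - <<'E'
from h import *
from scipy.spatial.transform import Rotation as R
np.set_printoptions(precision=1,suppress=True)
S=arm.read_camera("scene");T=arm.read_camera("top")
t=lambda x,y:(220+x/3-.33,140+y/3-.33); s=lambda x,y:(160+(x-450)/2.9-.33,200+y/2.9-.33)
c=[atz(T,t(*p),3)[:2] for p in((138,277),(264,228),(367,480),(242,530))]
m=np.mean(c,0);print("mat",np.array(c),m,"yaw",np.degrees(np.arctan2(*((c[0]-c[3]+c[1]-c[2])[::-1]))))
e=[atz(T,t(*p),100)[:2] for p in((198,410),(322,370))];print("handle",np.array(e),np.mean(e,0),"yaw",np.degrees(np.arctan2(*(e[0]-e[1])[::-1]))-90)
w=[atz(T,t(*p),30)[:2] for p in((190,265),(236,250))];print("spout",np.mean(w,0))
print("handle tri",tri([ray(T,t(260,391)),ray(S,s(617,104))]))
print("cap",tri([ray(T,t(378,280)),ray(S,s(738,55))]),atz(T,t(378,280),186),atz(S,s(738,55),186))
print("bowl",tri([ray(T,t(130,425)),ray(S,s(572,95))]),atz(T,t(130,425),47),atz(S,s(572,95),47))
o=arm.get_obs();print(o["time_s"],R.from_rotvec(o["orientation"]).as_matrix())
E
```

```text
mat [[ 562.5   41.7]
 [ 602.2  -60.4]
 [ 399.3 -142.8]
 [ 359.4  -42.2]] [480.8 -50.9] yaw 22.277882472622686
handle [[462.3  -6.1]
 [491.7 -97.5]] [477.  -51.8] yaw 17.814699404313572
spout [577.3 -18.5]
handle tri (array([477.8, -51.9,  99.7]), [np.float64(1.5566046827475013), np.float64(1.556604682747526)])
cap (array([ 557.1, -127.8,  185.3]), [np.float64(0.9302547526121162), np.float64(0.9302547526121331)]) [ 556.1 -127.6  186. ] [ 557.9 -128.7  186. ]
bowl (array([447.6,  46.3,  37.7]), [np.float64(1.476815412812131), np.float64(1.4768154128122772)]) [446.9  46.   47. ] [449.  34.  47.]
2.3 [[-0.9  0.4  0. ]
 [ 0.4  0.9  0. ]
 [-0.   0.  -1. ]]
```

```bash
python3 -m jog '0 0 6.9 0 0 0 1;0 0 6.9 0 0 0 1;0 0 6.9 0 0 0 1;0 0 6.9 0 0 0 1;0 0 6.9 0 0 0 1;0 0 6.9 0 0 0 1;0 0 6.9 0 0 0 1;0 0 0 -0.01 0.002 0 1;0 0 0 -0.02 0.004 0 1;0 0 0 -0.03 0.006 0 1'
python3 -m jog '0 0 0 -0.035 0.007 0 1;0 0 0 -0.035 0.007 0 1;0 0 0 -0.035 0.007 0 1;0 0 0 -0.035 0.007 0 1;0 0 0 -0.035 0.007 0 1;0 0 0 -0.035 0.007 0 1;0 0 0 -0.035 0.007 0 1;0 0 0 -0.035 0.007 0 1;0 0 0 -0.035 0.007 0 1;0 0 0 -0.035 0.007 0 1;0 0 0 -0.035 0.007 0 1;0 0 0 -0.035 0.007 0 1'
cat > go.py <<'E'
import sys
from h import *
from scipy.spatial.transform import Rotation as R
# target x y z (TCP, mm) and yaw of tool y (deg): prints turn and shift (tool axes, m) from the measured pose
a=list(map(float,sys.argv[1:5]));o=arm.get_obs();Q=R.from_rotvec(o["orientation"])
y=np.radians(a[3]);G=R.from_matrix(np.array([[-np.sin(y),np.cos(y),0],[np.cos(y),np.sin(y),0],[0,0,-1]]).T.T)
d=(np.array(a[:3])-o["eef_pos"])/1000
print("t",round(o["time_s"],2),"pos",o["eef_pos"].round(1),"yaw",np.degrees(np.arctan2(*Q.as_matrix()[[1,0],1])).round(1),"turn deg",np.degrees((Q.inv()*G).as_rotvec()).round(2),"shift(before turn)",Q.inv().apply(d).round(4),"shift(after)",G.inv().apply(d).round(4))
print("q",o["joint_pos"].round(2),"F",o["contact_force"].round(1),"M",o["wrist_torque"].round(2),"w",round(o["width"],1),"g",round(o["grasp_force"],1))
E
python3 go.py 556.5 -128 231 21
```

```text
time_s: 3.13
eef_pos: [210.0, 415.9, 231.0]
orientation: [-1.773, -2.593, -0.001]
contact_force: [0.8, 1.0, -0.4]
width: 85.0
grasp_force: 0.0
time_s: 4.13
eef_pos: [438.7, 51.0, 231.6]
orientation: [1.777, 2.59, 0.0]
contact_force: [0.8, 0.1, 0.0]
width: 85.6
grasp_force: 0.0
t 4.13 pos [438.7  51.  231.6] yaw 21.1 turn deg [0.03 0.02 0.08] shift(before turn) [-0.2094  0.0455  0.0006] shift(after) [-0.2093  0.0458  0.0006]
q [ 0.12  0.12 -0.14  1.31 -0.    1.32] F [0.8 0.1 0. ] M [ 0.04 -0.02 -0.01] w 85.6 g 0.0
```

```bash
python3 -m jog '0 0 0 -0.035 0.0075 0 1;0 0 0 -0.035 0.0075 0 1;0 0 0 -0.035 0.0075 0 1;0 0 0 -0.035 0.0075 0 1;0 0 0 -0.03 0.007 0 1;0 0 0 -0.02 0.005 0 1;0 0 0 -0.012 0.003 0 1;0 0 0 -0.005 0.0005 0 1;0 0 0 0 0 0 1;0 0 0 0 0 0 1'; python3 go.py 556.5 -128 231 21
python3 - <<'E'
from h import *
S=arm.read_camera("scene");T=arm.read_camera("top")
C=np.zeros((400,800,3),np.uint8);C[:,:400]=cv2.resize(T["pixels"][180:280,280:380,::-1],(400,400));C[:,400:]=cv2.resize(S["pixels"][170:310,190:330,::-1],(400,400));cv2.imwrite("pics/b1.png",C)
E
```

```text
time_s: 4.97
eef_pos: [554.2, -123.7, 231.2]
orientation: [-1.779, -2.588, 0.0]
contact_force: [0.6, 0.1, 0.3]
width: 85.6
grasp_force: 0.0
t 4.97 pos [ 554.2 -123.7  231.2] yaw 21.0 turn deg [-0.04 -0.04 -0.03] shift(before turn) [-0.0049  0.0006  0.0002] shift(after) [-0.0049  0.0006  0.0002]
q [-0.22  0.38  0.19  1.39  0.    0.99] F [0.6 0.1 0.3] M [-0.   -0.05  0.01] w 85.6 g 0.0
```

View pics/b1.png

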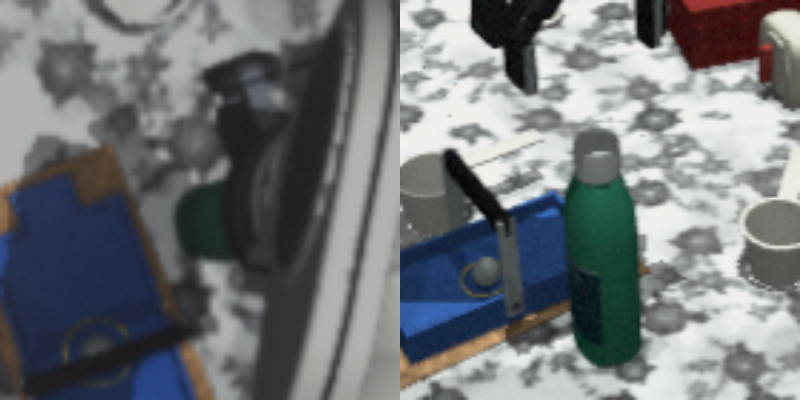

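The fingers (crop (525,85) and (650,40)) straddle the bottle cap at (597,145). I'll correct by 5 mm, then descend and grip.

```bash
python3 -m jog '0 0 0 -0.005 0.0005 0.005 1;0 0 0 0 0 0.015 1;0 0 0 0 0 0.02 1;0 0 0 0 0 0.02 1;0 0 0 0 0 0.02 1;0 0 0 0 0 0.015 1;0 0 0 0 0 0.01 1;0 0 0 0 0 0 1;0 0 0 0 0 0 1'
python3 -m jog '0 0 0 0 0 0 0.45;0 0 0 0 0 0 0.4;0 0 0 0 0 0 0.35;0 0 0 0 0 0 0.3;0 0 0 0 0 0 0.3;0 0 0 0 0 0 0.3;0 0 0 0 0 0 0.3;0 0 0 0 0 0 0.3;0 0 0 0 0 0 0.3' 50;python3 go.py 450 -320 145 21
```

```text
time_s: 5.82
eef_pos: [556.9, -128.0, 126.2]
orientation: [-1.78, -2.588, 0.0]
contact_force: [-0.0, -0.2, 0.2]
width: 85.4
grasp_force: 0.0
time_s: 6.57
eef_pos: [557.7, -128.7, 128.0]
orientation: [1.78, 2.586, 0.001]
contact_force: [-2.2, -0.8, 5.9]
width: 49.7
grasp_force: 47.8
t 6.57 pos [ 557.7 -128.7  128. ] yaw 20.9 turn deg [ 0.11  0.1  -0.1 ] shift(before turn) [-0.1403 -0.1689 -0.0171] shift(after) [-0.14   -0.1691 -0.017 ]
q [-0.23  0.44  0.02  1.14 -0.    0.98] F [-2.2 -0.8  5.9] M [-0.06  0.39  0.02] w 49.7 g 47.8
```

```bash
python3 -m jog '0 0 0 0 0 -0.008 0.3;0 0 0 0 0 -0.012 0.3;0 0 0 0 0 -0.012 0.3;0 0 0 0 0 0 0.3;0 0 0 0 0 0 0.3' && python3 go.py 450 -320 160 21
python3 -m jog '0 0 0 -0.003 -0.004 0 0.3;0 0 0 -0.007 -0.0085 0 0.3;0 0 0 -0.011 -0.013 0 0.3;0 0 0 -0.014 -0.017 0 0.3;0 0 0 -0.014 -0.017 0 0.3;0 0 0 -0.014 -0.017 0 0.3;0 0 0 -0.014 -0.017 0 0.3;0 0 0 -0.014 -0.017 0 0.3;0 0 0 -0.014 -0.017 0 0.3;0 0 0 -0.014 -0.017 0 0.3;0 0 0 -0.011 -0.013 0 0.3;0 0 0 -0.006 -0.0075 0 0.3'
python3 -m jog '0 0 0 -0.003 -0.004 0 0.3;0 0 0 0 0 0 0.3;0 0 0 0 0 0 0.3;0 0 0 0 0 0 0.3'; python3 go.py 450 -320 129 21
```

```text
time_s: 6.98
eef_pos: [557.4, -128.3, 158.4]
orientation: [1.781, 2.587, 0.001]
contact_force: [-0.6, 0.4, -4.8]
width: 49.9
grasp_force: 48.7
t 6.98 pos [ 557.4 -128.3  158.4] yaw 20.9 turn deg [ 0.03  0.02 -0.08] shift(before turn) [-0.1407 -0.1687 -0.0017] shift(after) [-0.1405 -0.1689 -0.0016]
q [-0.23  0.42  0.07  1.22  0.    0.98] F [-0.6  0.4 -4.8] M [ 0.03  0.06 -0.05] w 49.9 g 48.7
time_s: 7.98
eef_pos: [449.1, -316.3, 157.4]
orientation: [-1.784, -2.584, 0.002]
contact_force: [-0.3, -0.5, -4.7]
width: 49.1
grasp_force: 48.8
time_s: 8.32
eef_pos: [449.2, -317.6, 158.1]
orientation: [-1.78, -2.588, -0.001]
contact_force: [-0.1, 0.1, -4.7]
width: 49.3
grasp_force: 48.8
t 8.32 pos [ 449.2 -317.6  158.1] yaw 21.0 turn deg [ 0.01 -0.04 -0.02] shift(before turn) [-0.0025 -0.0001  0.0291] shift(after) [-0.0025 -0.0001  0.0291]
q [-0.62  0.38  0.01  1.2   0.    0.59] F [-0.1  0.1 -4.7] M [-0.01 -0.07  0.01] w 49.3 g 48.8
```

Weight is about 4.7 N. I'll lower to just above contact, then touch.

```bash
python3 -m jog '0 0 0 0 0 0.005 0.3;0 0 0 0 0 0.01 0.3;0 0 0 0 0 0.008 0.3;0 0 0 0 0 0.004 0.3;0 0 0 0 0 0.002 0.3;0 0 0 0 0 0 0.3;0 0 0 0 0 0 0.3'; python3 -m jog '0 0 0 0 0 0.001 0.3;0 0 0 0 0 0.001 0.3;0 0 0 0 0 0 0.3'
```

```text
time_s: 8.9
eef_pos: [449.0, -318.4, 129.2]
orientation: [1.781, 2.588, -0.0]
contact_force: [-1.4, -0.2, -4.8]
width: 49.6
grasp_force: 48.8
time_s: 9.15
eef_pos: [449.3, -318.9, 128.0]
orientation: [1.781, 2.586, -0.0]
contact_force: [-0.9, -0.5, -1.5]
width: 49.5
grasp_force: 49.0
```

```bash
python3 -m jog '0 0 0 0 0 0.001 0.3;0 0 0 0 0 0 0.3'; python3 -m jog '0 0 0 0 0 0 0.62;0 0 0 0 0 0 0.7;0 0 0 0 0 0 0.8;0 0 0 0 0 0 1;0 0 0 0 0 0 1;0 0 0 0 0 0 1;0 0 0 0 0 0 1;0 0 0 0 0 0 1'; python3 -m jog '0 0 0 0 0 -0.005 1;0 0 0 0 0 -0.015 1;0 0 0 0 0 -0.025 1;0 0 0 0 0 -0.03 1;0 0 0 0 0 -0.025 1;0 0 0 0 0 -0.01 1;0 0 0 0 0 0 1'
python3 - <<'E'
from h import *
S=arm.read_camera("scene");T=arm.read_camera("top")
C=np.zeros((420,800,3),np.uint8);C[:,:420]=cv2.resize(T["pixels"][190:330,280:420,::-1],(420,420));C[:380,420:]=cv2.resize(S["pixels"][200:380,140:320,::-1],(380,380));cv2.imwrite("pics/b2.png",C)
for n in("tray_handle","tray_spout","scoop_bowl","tray_seat","bottle","scoop"):
  for P,c in((S,"S"),(T,"T")):print(n,c,[(np.round(d["at"],1).tolist(),round(d["p"],2),atz(P,d["at"],dict(tray_handle=98,tray_spout=21,scoop_bowl=47,tray_seat=20).get(n,0))[:2].round().tolist()) for d in arm.pinpoint(P,n)][:3])
E
python3 go.py 477.5 -52 220 19.5
```

```text
time_s: 9.32
eef_pos: [449.5, -319.1, 128.0]
orientation: [1.78, 2.585, -0.0]
contact_force: [-1.7, 0.6, 5.2]
width: 50.1
grasp_force: 49.4
time_s: 9.98
eef_pos: [448.8, -318.4, 126.2]
orientation: [-1.781, -2.588, -0.0]
contact_force: [0.4, -0.7, -0.1]
width: 85.5
grasp_force: 0.0
time_s: 10.57
eef_pos: [450.4, -319.5, 239.7]
orientation: [1.778, 2.582, -0.0]
contact_force: [-0.2, 0.1, -0.3]
width: 85.5
grasp_force: 0.0
tray_handle S [([216.5, 238.0], 0.64, [477.0, -58.0]), ([239.5, 174.0], 0.21, [561.0, 181.0])]
tray_handle T [([306.3, 270.3], 0.8, [476.0, -52.0])]
tray_spout S [([257.9, 249.2], 0.73, [568.0, -23.0])]
tray_spout T [([292.8, 227.2], 0.78, [574.0, -24.0])]
scoop_bowl S [([321.0, 245.7], 0.68, [700.0, -74.0])]
scoop_bowl T [([312.8, 169.4], 0.9, [709.0, -70.0]), ([263.9, 282.3], 0.7, [445.0, 44.0])]
tray_seat S [([221.2, 264.1], 0.58, [481.0, -53.0])]
tray_seat T [([308.3, 268.3], 0.68, [476.0, -61.0])]
bottle S [([222.4, 370.2], 0.83, [448.0, -316.0]), ([220.5, 271.2], 0.31, [477.0, -53.0])]
bottle T [([408.8, 281.2], 0.58, [443.0, -307.0])]
scoop S [([325.8, 251.4], 0.83, [722.0, -43.0]), ([213.1, 241.4], 0.42, [473.0, 54.0])]
scoop T [([302.5, 171.7], 0.82, [711.0, -48.0]), ([305.9, 268.5], 0.63, [474.0, -56.0]), ([259.2, 267.5], 0.6, [476.0, 57.0])]
t 11.27 pos [ 448.8 -318.4  236.2] yaw 20.9 turn deg [-0.01 -0.01  1.41] shift(before turn) [0.2387 0.1219 0.0162] shift(after) [0.2416 0.116  0.0162]
q [-0.62  0.34  0.15  1.38 -0.    0.59] F [ 0.2 -0.2 -0.4] M [-0.07 -0.03 -0.02] w 85.3 g 0.0
```

View pics/b2.png

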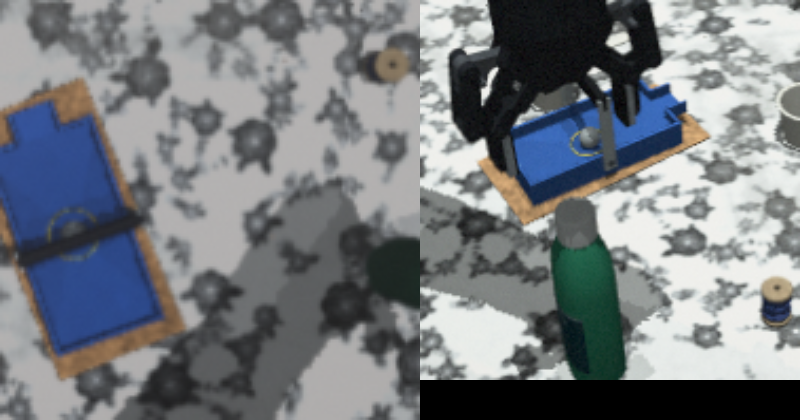

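The bottle stands upright and free at about (449,-318), and the tray is untouched. Next I'll measure the mat and handle angles precisely.

```bash
python3 - <<'E'
from h import *
np.set_printoptions(precision=1,suppress=True)
T=arm.read_camera("top");I=T["pixels"][200:330,245:345].astype(int);off=np.array([245,200])
hsv=cv2.cvtColor(T["pixels"][200:330,245:345],cv2.COLOR_RGB2HSV)
r,g,b=I[...,0],I[...,1],I[...,2]
def big(m):
    n,l,s,_=cv2.connectedComponentsWithStats(m.astype(np.uint8));k=1+np.argmax(s[1:,4]);return l==k
def rect(m,z):
    ys,xs=np.nonzero(m);W=np.array([atz(T,(x+off[0],y+off[1]),z)[:2] for x,y in zip(xs,ys)],np.float32)
    return cv2.minAreaRect(W),W.mean(0),np.degrees(np.arctan2(*np.linalg.eigh(np.cov(W.T))[1][:,1][::-1]))
blue=big(b-r>40);cork=(r-b>25);mat=big(cork|blue)
print("mat",rect(mat,3));print("blue",rect(blue,10))
dark=(I.max(2)<70);ys,xs=np.mgrid[0:130,0:100];h=big(dark&(np.hypot(xs-61,ys-70)<26));print("handle",h.sum(),rect(h,100))
E
```

```text
mat (((530.361328125, -29.791114807128906), (114.55504608154297, 109.6271743774414), 22.46674156188965), array([533.1, -29.5], dtype=float32), np.float64(74.26656147995143))
blue (((528.8932495117188, -33.13451385498047), (103.87938690185547, 90.4376449584961), 19.533281326293945), array([525.7, -34.4], dtype=float32), np.float64(-147.28092730625215))
handle 274 (((480.27020263671875, -50.4962158203125), (18.30208396911621, 97.78691864013672), 18.90155029296875), array([478.7, -50. ], dtype=float32), np.float64(109.12221300957371))
```

```bash
python3 -m jog '0 0 1.5 0 0 0 1;0 0 0 0.008 0.004 0 1;0 0 0 0.018 0.009 0 1;0 0 0 0.026 0.0125 0 1;0 0 0 0.03 0.0145 0 1;0 0 0 0.03 0.0145 0 1;0 0 0 0.03 0.0145 0 1;0 0 0 0.03 0.0145 0 1;0 0 0 0.03 0.0145 0 1;0 0 0 0.022 0.01 0 1;0 0 0 0.012 0 0 1;0 0 0 0 0 0 1' ; python3 -m jog '0 0 0 0 0 0.01 1;0 0 0 0 0 0.015 1;0 0 0 0 0 0 1;0 0 0 0 0 0 1'; python3 go.py 478 -51.5 140 19.3
```

```text
time_s: 12.32
eef_pos: [471.4, -57.4, 236.5]
orientation: [-1.809, -2.568, -0.0]
contact_force: [-0.2, 0.4, 0.2]
width: 85.3
grasp_force: 0.0
time_s: 12.65
eef_pos: [471.4, -60.6, 210.9]
orientation: [-1.815, -2.562, 0.002]
contact_force: [-0.8, -0.7, -0.1]
width: 85.5
grasp_force: 0.0
t 12.65 pos [471.4 -60.6 210.9] yaw 19.4 turn deg [-0.11 -0.03  0.06] shift(before turn) [0.0064 0.0094 0.0708] shift(after) [0.0064 0.0093 0.0709]
q [-0.13  0.2  -0.1   1.27 -0.    1.11] F [-0.8 -0.7 -0.1] M [0.02 0.02 0.01] w 85.5 g 0.0
```

```bash
python3 -m jog '0 0 0 0.003 0.004 0 1;0 0 0 0.0034 0.0053 0.01 1;0 0 0 0 0 0.02 1;0 0 0 0 0 0.02 1;0 0 0 0 0 0.015 1;0 0 0 0 0 0.005 1;0 0 0 0 0 0 1;0 0 0 0 0 0 1'; python3 go.py 478 -51.5 79 19.3
python3 - <<'E'
from h import *
S=arm.read_camera("scene");T=arm.read_camera("top")
cv2.imwrite("pics/g1.png",cv2.resize(S["pixels"][170:310,140:300,::-1],(640,560),interpolation=cv2.INTER_CUBIC))
E
```

```text
time_s: 13.32
eef_pos: [479.4, -50.7, 141.7]
orientation: [1.815, 2.564, 0.0]
contact_force: [0.2, 0.8, -0.5]
width: 85.5
grasp_force: 0.0
t 13.32 pos [479.4 -50.7 141.7] yaw 19.4 turn deg [0.03 0.01 0.12] shift(before turn) [-0.0002 -0.0016  0.0627] shift(after) [-0.0003 -0.0016  0.0627]
q [-0.11  0.27 -0.2   1.1   0.    1.13] F [ 0.2  0.8 -0.5] M [-0.06 -0.04 -0.03] w 85.5 g 0.0
```

View pics/g1.png

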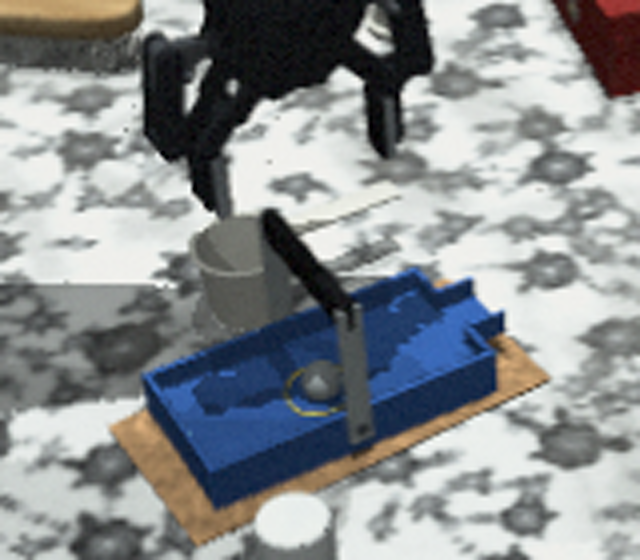

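The fingers straddle the bar (bar middle at crop (310,265), finger tips at (222,210) and (390,155)). Descending and closing gently.

```bash
python3 -m jog '0 0 0 0 -0.001 0.005 1;0 0 0 0 0 0.012 1;0 0 0 0 0 0.016 1;0 0 0 0 0 0.014 1;0 0 0 0 0 0.01 1;0 0 0 0 0 0.005 1;0 0 0 0 0 0 1;0 0 0 0 0 0 0.6;0 0 0 0 0 0 0.4;0 0 0 0 0 0 0.35;0 0 0 0 0 0 0.3;0 0 0 0 0 0 0.28' 20;python3 go.py 478 -51.5 79 19.3
python3 -m jog '0 0 0 0 0 0 0.25;0 0 0 0 0 0 0.22;0 0 0 0 0 0 0.19;0 0 0 0 0 0 0.17;0 0 0 0 0 0 0.15;0 0 0 0 0 0 0.13;0 0 0 0 0 0 0.1;0 0 0 0 0 0 0.05;0 0 0 0 0 0 0.0;0 0 0 0 0 0 0.0;0 0 0 0 0 0 0.0' 20;python3 go.py 478 -51.5 79 19.3
```

```text
time_s: 14.42
eef_pos: [478.4, -51.2, 79.8]
orientation: [1.814, 2.563, 0.001]
contact_force: [-0.5, -0.4, -0.2]
width: 25.5
grasp_force: 0.0
t 14.42 pos [478.4 -51.2  79.8] yaw 19.4 turn deg [0.06 0.03 0.12] shift(before turn) [-0.0002 -0.0005  0.0008] shift(after) [-0.0002 -0.0005  0.0008]
q [-0.11  0.33 -0.3   0.94 -0.    1.13] F [-0.5 -0.4 -0.2] M [ 0.04 -0.04  0.01] w 25.5 g 0.0
time_s: 15.33
eef_pos: [477.7, -51.2, 79.3]
orientation: [-1.815, -2.564, 0.001]
contact_force: [-1.7, -1.2, 0.6]
width: 9.8
grasp_force: 20.1
t 15.33 pos [477.7 -51.2  79.3] yaw 19.4 turn deg [-0.03 -0.    0.11] shift(before turn) [-0.0004  0.0002  0.0003] shift(after) [-0.0004  0.0002  0.0003]
q [-0.11  0.33 -0.3   0.94 -0.    1.13] F [-1.7 -1.2  0.6] M [-0.15  0.38 -0.  ] w 9.8 g 20.1
```

```bash
python3 -m jog '0 0 0 0 0 0 0;0 0 0 0 0 0 0;0 0 0 0 0 0 0' 80; python3 -m jog '0 0 0 0 0 -0.001 0;0 0 0 0 0 -0.002 0;0 0 0 0 0 -0.003 0;0 0 0 0 0 -0.004 0;0 0 0 0 0 -0.005 0;0 0 0 0 0 -0.005 0;0 0 0 0 0 -0.005 0;0 0 0 0 0 -0.004 0;0 0 0 0 0 -0.003 0;0 0 0 0 0 -0.002 0;0 0 0 0 0 -0.001 0;0 0 0 0 0 0 0'; python3 go.py 478 -51.5 157 19.3
python3 - <<'E'
from h import *
S=arm.read_camera("scene")
cv2.imwrite("pics/g2.png",cv2.resize(S["pixels"][170:310,140:300,::-1],(640,560),interpolation=cv2.INTER_CUBIC))
E
```

```text
time_s: 15.58
eef_pos: [478.2, -51.1, 79.4]
orientation: [1.815, 2.564, 0.0]
contact_force: [-1.2, -1.0, 1.4]
width: 8.7
grasp_force: 78.6
time_s: 16.58
eef_pos: [478.1, -51.2, 114.5]
orientation: [1.815, 2.564, 0.0]
contact_force: [0.1, -0.1, -3.6]
width: 8.7
grasp_force: 77.9
t 16.58 pos [478.1 -51.2 114.5] yaw 19.4 turn deg [0.02 0.   0.11] shift(before turn) [-0.0003 -0.0001 -0.0425] shift(after) [-0.0003 -0.0002 -0.0425]
q [-0.11  0.29 -0.25  1.03  0.    1.13] F [ 0.1 -0.1 -3.6] M [ 0.01 -0.02  0.03] w 8.7 g 77.9
```

View pics/g2.png

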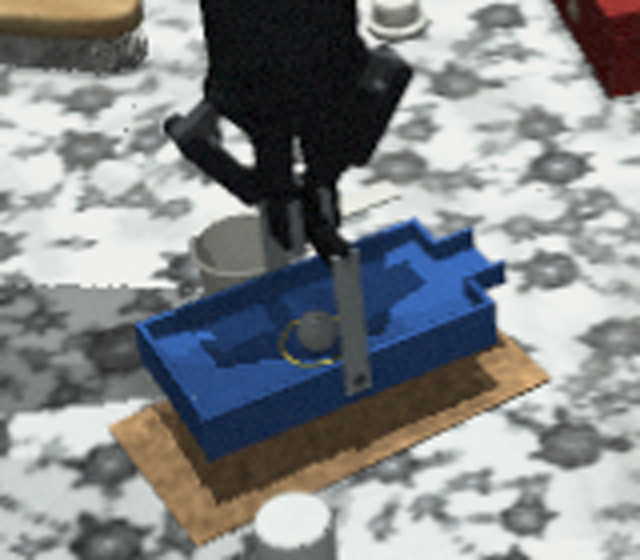

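Lifted level, with the ball inside the ring (crop (317,330)). Now the rest of the lift, then the quarter turn.

```bash
python3 -m jog '0 0 0 0 0 -0.001 0;0 0 0 0 0 -0.002 0;0 0 0 0 0 -0.004 0;0 0 0 0 0 -0.005 0;0 0 0 0 0 -0.006 0;0 0 0 0 0 -0.006 0;0 0 0 0 0 -0.006 0;0 0 0 0 0 -0.005 0;0 0 0 0 0 -0.004 0;0 0 0 0 0 -0.002 0;0 0 0 0 0 -0.001 0;0 0 0 0 0 0 0'
python3 -m jog '0 0 -1 0 0 0 0;0 0 -2 0 0 0 0;0 0 -3 0 0 0 0;0 0 -4 0 0 0 0;0 0 -4 0 0 0 0;0 0 -4 0 0 0 0;0 0 -4 0 0 0 0;0 0 -4 0 0 0 0;0 0 -4 0 0 0 0;0 0 -4 0 0 0 0;0 0 -4 0 0 0 0;0 0 -4 0 0 0 0'
python3 -m jog '0 0 -4 0 0 0 0;0 0 -4 0 0 0 0;0 0 -4 0 0 0 0;0 0 -4 0 0 0 0;0 0 -4 0 0 0 0;0 0 -4 0 0 0 0;0 0 -4 0 0 0 0;0 0 -4 0 0 0 0;0 0 -4 0 0 0 0;0 0 -4 0 0 0 0;0 0 -4 0 0 0 0'
python3 -m jog '0 0 -3 0 0 0 0;0 0 -2 0 0 0 0;0 0 -1.4 0 0 0 0;0 0 0 0 0 0 0;0 0 0 0 0 0 0;0 0 0 0 0 0 0'; python3 go.py 483 -47.5 157 111.8
```

```text
time_s: 17.63
eef_pos: [478.0, -51.2, 156.4]
orientation: [1.815, 2.564, 0.0]
contact_force: [0.5, -0.0, -3.5]
width: 8.7
grasp_force: 77.9
time_s: 18.63
eef_pos: [477.7, -51.2, 155.9]
orientation: [-0.769, -3.045, 0.0]
contact_force: [-0.4, 0.1, -3.0]
width: 8.9
grasp_force: 77.9
time_s: 19.55
eef_pos: [477.6, -51.1, 155.9]
orientation: [0.428, -3.111, -0.0]
contact_force: [0.0, 0.6, -3.8]
width: 8.7
grasp_force: 77.9
time_s: 20.05
eef_pos: [477.9, -51.1, 156.2]
orientation: [0.594, -3.085, -0.0]
contact_force: [-0.7, -0.1, -3.4]
width: 8.4
grasp_force: 77.9
t 20.05 pos [477.9 -51.1 156.2] yaw 111.8 turn deg [ 0.01 -0.02 -0.01] shift(before turn) [-0.0061  0.0015 -0.0008] shift(after) [-0.0061  0.0015 -0.0008]
q [-0.11  0.25 -0.18  1.14 -0.   -0.49] F [-0.7 -0.1 -3.4] M [-0.03 -0.03 -0.  ] w 8.4 g 77.9
```

Now the small shift, then check with both cameras.

```bash
python3 -m jog '0 0 0 -0.0005 0 0 0;0 0 0 -0.0015 0.0005 0 0;0 0 0 -0.002 0.0005 0 0;0 0 0 -0.0015 0.0005 0 0;0 0 0 -0.0005 0 0 0;0 0 0 0 0 0 0;0 0 0 0 0 0 0;0 0 0 0 0 0 0;0 0 0 0 0 0 0'; python3 go.py 483 -47.5 157 111.8
python3 - <<'E'
from h import *
S=arm.read_camera("scene");T=arm.read_camera("top")
C=np.zeros((480,800,3),np.uint8);C[:,:400]=cv2.resize(T["pixels"][215:335,225:325,::-1],(400,480),interpolation=cv2.INTER_CUBIC);C[:400,400:]=cv2.resize(S["pixels"][180:300,160:280,::-1],(400,400),interpolation=cv2.INTER_CUBIC)
cv2.imwrite("pics/f1.png",C)
for n,z in dict(tray_spout=99,scoop_bowl=47,scoop=0,ball_center=98,spool=0,knob=0).items():
  for P,c in((S,"S"),(T,"T")):print(n,c,[(np.round(d["at"],1).tolist(),round(d["p"],2),atz(P,d["at"],z)[:2].round().tolist()) for d in arm.pinpoint(P,n)][:3])
y=np.radians(111.8);X=[483+100*np.cos(y),-47.5+100*np.sin(y)]
for P,k in((S,(160,180,400/120,400)),(T,(225,215,4,0))):
  for Z in((*X,98),(446,45.5,47)):q=proj(P,Z);print("crop px",(q[0]-k[0])*k[2]+k[3],(q[1]-k[1])*k[2])
E
```

```text
time_s: 20.8
eef_pos: [482.9, -47.6, 156.3]
orientation: [0.594, -3.085, -0.0]
contact_force: [0.2, -0.3, -3.7]
width: 8.9
grasp_force: 77.9
t 20.8 pos [482.9 -47.6 156.3] yaw 111.8 turn deg [ 0.   -0.01  0.01] shift(before turn) [-0.0001  0.     -0.0007] shift(after) [-0.0001  0.     -0.0007]
q [-0.1   0.26 -0.17  1.14 -0.   -0.48] F [ 0.2 -0.3 -3.7] M [-0.02 -0.    0.01] w 8.9 g 77.9
tray_spout S [([195.9, 213.0], 0.82, [442.0, 40.0])]
tray_spout T [([263.5, 284.9], 0.61, [443.0, 43.0])]
scoop_bowl S [([320.9, 244.7], 0.8, [701.0, -71.0]), ([201.5, 228.0], 0.46, [450.0, 51.0]), ([218.9, 243.5], 0.43, [483.0, -14.0])]
scoop_bowl T [([315.0, 172.4], 0.9, [702.0, -76.0]), ([263.5, 281.7], 0.8, [446.0, 45.0]), ([409.8, 279.3], 0.23, [451.0, -296.0])]
scoop S [([325.6, 252.5], 0.73, [720.0, -46.0])]
scoop T [([303.7, 170.3], 0.86, [714.0, -51.0]), ([258.4, 265.8], 0.76, [481.0, 59.0])]
ball_center S [([218.8, 237.4], 0.53, [482.0, -57.0])]
ball_center T []
spool S [([305.2, 350.0], 0.51, [605.0, -306.0])]
spool T [([399.8, 212.0], 0.59, [611.0, -287.0])]
knob S [([238.1, 178.0], 0.68, [572.0, 318.0])]
knob T [([145.4, 224.0], 0.55, [582.0, 338.0])]
crop px 524.7508831288208 105.67529800493314
crop px 533.2512806734754 165.33330996016664
crop px 149.50007569221157 274.7815467502794
crop px 152.9352006190686 266.92920161615075
```

View pics/f1.png

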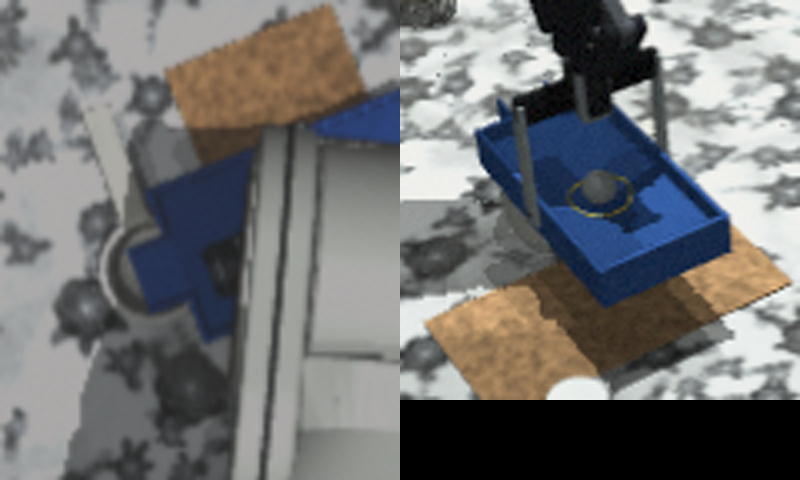

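The spout lies over the bowl: the rim circle is centred at about crop (152,270) and the spout point at about (150,275). The ball (600,187) is inside the ring, the tray is level, and the scoop, spool and knob have not moved. Handing in.

```bash
python3 -m jog '0 0 0 0 0 0 0;0 0 0 0 0 0 0;0 0 0 0 0 0 0;0 0 0 0 0 0 0'; python3 -c "
from rig import arm;print(arm.sign_off())"
```

```text
time_s: 21.83
eef_pos: [483.0, -47.6, 156.3]
orientation: [0.594, -3.085, 0.0]
contact_force: [-0.2, -0.5, -3.2]
width: 8.6
grasp_force: 77.9
the job is handed in; nothing more can be done
None
```

I handed the job in at about 22 s; the sign-off returned no verdict. The bottle stands released about 27 cm from the mat's middle, and the arm holds the tray level and square across the mat, its underside about 3 cm above the scoop's rim, spout over the bowl and ball in the ring.

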